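# Centre-mark both ends of a turning blank

## Robot

A 6-joint arm with a two-finger parallel gripper is mounted at the origin on the work surface. World frame = base frame: x ahead of the robot, y to its left, z up, the work surface at z = 0. Lengths are in m, angles in rad, forces in N, time in s.
With the tool pointing down it reaches from about 0.25 to 0.725 m from the base axis. Payload 4 kg.
Tool frame: the origin (TCP) lies midway between the tips of the shut fingers; the grasp point (between the pads) lies 19 mm behind it (bot.grip_depth is the distance from the TCP to the grasp point, in m); z points along the fingers, y is the line along which they close (so a half turn about z gives the same grasp; the last joint's range is limited). The gripper opens to 85 mm and grips with 20 to 120 N. Pads are 22 mm wide; open, the fingers measure 114 mm over their backs; the gripper's body (76 mm by 85 mm) begins 54 mm behind the grasp point. The pads swing forward as they close: fully open they stand 13 mm farther back than shut.
Start: joints at [1.342, 0.241, 0.005, 1.335, 0, 1.571], TCP at [0.113, 0.487, 0.231] pointing down, gripper open.
Joint ranges: [-2.72, 2.72], [-1.05, 1.87], [-1.09, 1.28], [-1.99, 2.15], [-1.42, 1.44], [-3.14, 3.14]. Speed limits (rad/s): [2.79, 2.79, 3.14, 3.14, 3.14, 3.14].

## Interface

Orientations are given as a unit quaternion [x, y, z, w].
In Python, from workcell import bot gives the robot as it stands.
- The arm moves only by the shell command python3 -m creep 'ROWS'. ROWS is JSON, one flat list of numbers, 5 for each row, row after row: the shift along the world's x, y, z in m, then the turn about the world's z in rad, then the finger opening in m, from 0 to 0.0854. In form: [x, y, z, twist, claw, x, y, z, twist, claw, ...]. A call has 1 to 10 rows; each row is the pose to reach, as a shift and turn from the pose commanded when the call began; what a row does not reach only later rows make up. A row lasts 1/12 s, in which the tool goes at most 41.7 mm and 7.16 degrees, less where a joint would pass 70% of its speed; a pose out of reach is approached as far as the arm can. A call with a gripper value outside its range is refused whole. The fingers move at their own pace and stop on an object; the grip force is fixed at half the most. Time passes only in rows, so rows that repeat a pose let the fingers close. It gives the time, the measured TCP pose, the force, the opening and the grip force at its end, in the units of the state.
- bot.get_obs(): the state, without advancing time (a new reading comes with each control period).
- bot.camera(name): name is "scene" or "top"; returns a dict with "pixels" (480x640x3 uint8, red, green, blue), "camera_matrix" (3x3 intrinsics, pixels), "extrinsics" (4x4, takes a point from world to camera coordinates). Camera axes: x right, y down, z forward; pixel columns grow to the right and rows downward; lengths in m; the calibration is good to about 2 mm. A picture is of the moment at which its call begins. There is no depth.
- bot.job_done(): hands the job in; it is judged then, once.
Trained networks look in the newest picture that a camera, given by its name, has taken for a name from the list of things; names that differ only in an ending like _2 or _b are one class to them, and where a whole thing is asked for, a point or a joint stands for the part that bears it (a point fixed in the world has none). Each returns a list of dicts, best first, with "score" (0 to 1); they miss things now and then, are a little off and sometimes report something else, mostly with a low value. They report only what shows in the picture. A call takes as long as a camera call.
- bot.look_for(camera, thing): "centre" ([column, row] as shares, 0 to 1, of the picture: columns of its width, rows of its height, amid what is visible of it).
- bot.place_of(camera, thing): "centre" ([column, row] as shares, 0 to 1, of the picture: columns of its width, rows of its height: a listed point, or the origin of a listed thing).
The state is a dict: "clock": time; "joint_pos": joint angles; "joint_vel": joint speeds; "tau": joint torques, N m; "eef_pos": TCP position; "tool_rot": TCP orientation; "ft_force": force on the tool from outside, world axes, zero at the start; "ft_torque": the same for the moment, N m; "grip_width": finger opening in m; "grasp_force": force on a finger pad.
Only numpy, scipy, OpenCV 4.12 (cv2) and the standard library are available. Lean on these libraries where they do the work, as an engineer would, in place of code of your own. Each camera call takes 0.05 s, during which the arm holds its last target. There are 200 camera calls.

## Task

Clear the wooden offcut off the bed of the marking jig into the blue scrap tub. Then lay the turning blank between the jig's rails and push its red end squarely against the sprung marking plate until the plate is fully back, hold it there half a second, turn the blank end for end and mark the blue end the same way. Finally lay the blank flat inside the green tray and let go, without disturbing the glue bottle, the jar and the can.

Things in the scene. Friction and masses are not known exactly. Their poses are not given: they have to be found in the camera images.
- jig: Fixed marking jig: grey laminate bed 240 long (x) x 100 wide x 20 mm thick; on it two aluminium rails, tops 30 mm above the bench, from x = -120 to +10, inner faces 60 mm apart (y = +-30, outer +-42). Green housing, 90 mm high, at x = 75 to 120; the sprung plate stands before it. Origin: centre of the bed underside, on the bench; +x runs along the rails to the plate.
- plate (a joint): Travel of the sprung marking plate (80 wide, 50 high, 12 mm thick) in m: 0 at rest, grows as it is pushed along the jig's +x, stop at 0.012 (fully back). It needs about 2 N to start and 8 N at the stop and springs back by itself. Counts as pushed back from 0.008.
- plate_face (a point): Centre mark (dark pin on a yellow disc) on the face of the plate that the blank meets, 42 mm above the bench; moves with the plate; at rest at x = +35 mm in the jig's frame. Axes as the jig's.
- blank: Turning blank to be marked: square wooden bar 130 long (x) x 44 x 44 mm, about 0.2 kg, the last 12 mm sealed red at its +x end and blue at its -x end. Origin: centre of its underside. Starts lying on the bench at any yaw.
- blank_red (a point): Centre of the blank's red end face (x = +65, 22 mm above its underside).
- blank_blue (a point): Centre of the blank's blue end face (x = -65, 22 mm above its underside).
- tray: Shallow green tray for marked blanks, fixed: outside 180 (x) x 110 (y) mm, walls 5 mm thick and 12 mm high, floor 5 mm thick. Origin: centre of its underside, on the bench.
- bin: Blue open scrap tub, fixed: outside 160 (x) x 120 (y) x 100 mm high, walls 5 mm; its rims along x stick out 5 mm more. Origin: centre of its underside, on the bench.
- offcut_a: Dark wooden offcut 70 (x) x 28 (y) x 32 mm high. Origin: centre of its underside. Starts on the jig's bed between the rails, roughly along them.
- glue: Bystander: yellow glue bottle with orange cap, standing, 54 mm across, 130 mm high. Origin: centre of its base. Leave it alone.
- jar: Bystander: amber jar with black lid, standing, 56 mm across, 80 mm high. Origin: centre of its base. Leave it alone.
- can: Bystander: red and white can, standing, 56 mm across, 105 mm high. Origin: centre of its base. Leave it alone.

How it is judged:
By the outcome, as a careful person would: the job done as asked, in the order asked, and still so for the second after the job is handed in, with the robot touching nothing.
It also fails if it takes over 72 s, if anything falls off the work surface, if the arm or the gripper's body presses on something with over 40 N, if the wrist force passes 120 N, or if a joint passes its speed limit or range.

## Working session

There is one attempt and no reset: what is moved stays moved. The work goes in short steps, Python scripts to look and compute and a shell command to move; the robot and the scene stay as the last step left them, time stands still between calls to the robot, and variables do not carry over. Pictures are saved under pics/ and viewed, at most 10 in all, crops included, and the job is handed in when it is done.

```bash
mkdir -p pics
cat > h.py <<'E'
import numpy as np, cv2
from workcell import bot
C={}
def shot(n,save=None):
    c=bot.camera(n); C[n]=c
    if save: cv2.imwrite(save,np.ascontiguousarray(c["pixels"][:,:,::-1]))
    return c
def ray(n,uv,z):
    c=C[n];K=np.array(c["camera_matrix"]);E=np.array(c["extrinsics"])
    d=E[:3,:3].T@np.linalg.solve(K,[uv[0],uv[1],1.]);o=-E[:3,:3].T@E[:3,3]
    return o+d*(z-o[2])/d[2]
def find(n,t,z):
    out=[]
    for r in bot.place_of(n,t)[:2]:
        uv=np.array(r["centre"])*[640,480]
        out.append((round(r["score"],2),uv.round(0).tolist(),ray(n,uv,z).round(4).tolist()))
    return out
Z=dict(jig=0,plate_face=.042,blank=0,blank_red=.022,blank_blue=.022,tray=0,bin=0,offcut_a=.02,glue=0,jar=0,can=0)
E
python3 - <<'E'
from h import *
for n in("top","scene"):
    shot(n,f"pics/{n}0.png")
    print(n,(-C[n]["extrinsics"][:3,:3].T@C[n]["extrinsics"][:3,3]).round(3))
    for t,z in Z.items(): print(t,find(n,t,z))
E
```

```text
top [0.432 0.015 1.166]
jig [(0.59, [190.0, 234.0], [0.5551, 0.3698, 0.0])]
plate_face [(0.67, [186.0, 216.0], [0.5981, 0.3674, 0.042])]
blank [(0.98, [370.0, 228.0], [0.5596, -0.1147, 0.0]), (0.71, [188.0, 217.0], [0.6017, 0.3766, 0.0])]
blank_red [(0.89, [346.0, 233.0], [0.5452, -0.0498, 0.022])]
blank_blue [(0.63, [393.0, 223.0], [0.5684, -0.1724, 0.022])]
tray [(0.67, [288.0, 234.0], [0.548, 0.1054, 0.0]), (0.44, [414.0, 190.0], [0.6609, -0.237, 0.0])]
bin [(0.66, [465.0, 228.0], [0.5516, -0.3707, 0.0])]
offcut_a [(0.9, [192.0, 241.0], [0.5335, 0.3598, 0.02]), (0.42, [187.0, 218.0], [0.5966, 0.3733, 0.02])]
glue [(0.95, [238.0, 199.0], [0.6466, 0.2402, 0.0])]
jar [(0.69, [329.0, 250.0], [0.502, -0.003, 0.0])]
can [(0.68, [416.0, 190.0], [0.6608, -0.2422, 0.0])]
scene [0.998 0.709 0.81 ]
jig [(0.63, [411.0, 364.0], [0.5603, 0.3591, 0.0]), (0.34, [304.0, 232.0], [0.5225, -0.0708, 0.0])]
plate_face [(0.61, [403.0, 365.0], [0.596, 0.3697, 0.042])]
blank [(0.64, [284.0, 226.0], [0.5504, -0.1178, 0.0])]
blank_red [(0.92, [302.0, 236.0], [0.5466, -0.0406, 0.022])]
blank_blue [(0.61, [261.0, 209.0], [0.5761, -0.1836, 0.022]), (0.23, [329.0, 246.0], [0.5134, 0.0236, 0.022])]
tray [(0.78, [335.0, 282.0], [0.556, 0.1062, -0.0])]
bin [(0.89, [238.0, 178.0], [0.55, -0.3638, 0.0])]
offcut_a [(0.87, [430.0, 348.0], [0.5178, 0.361, 0.02])]
glue [(0.6, [332.0, 344.0], [0.6552, 0.2372, -0.0])]
jar [(0.76, [330.0, 243.0], [0.4927, -0.0003, 0.0]), (0.74, [339.0, 283.0], [0.5511, 0.114, 0.0])]
can [(0.79, [224.0, 215.0], [0.6528, -0.2383, -0.0])]
```

View pics/top0.png

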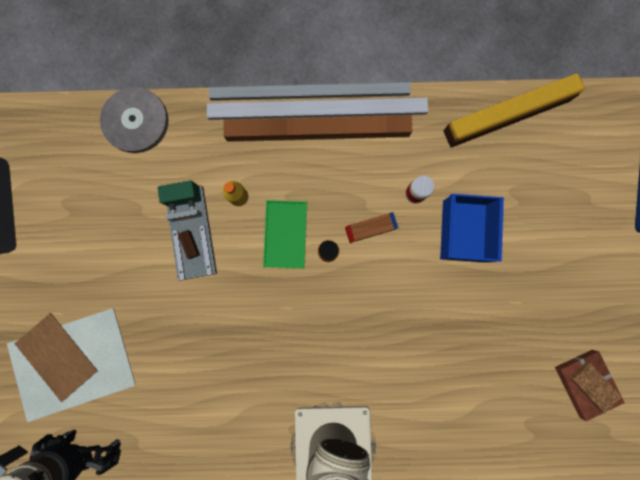

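View pics/scene0.png

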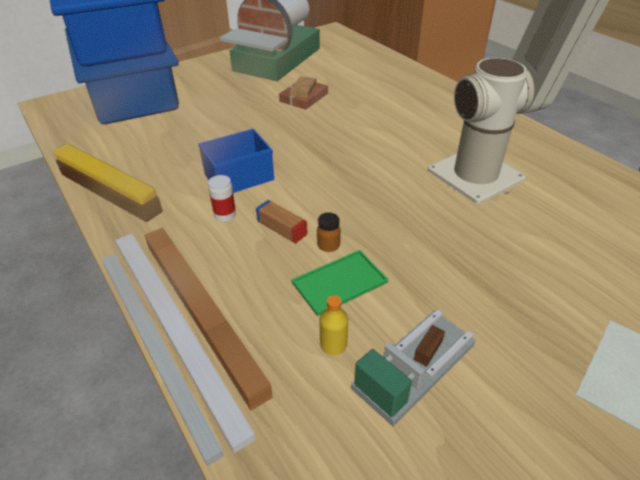

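The top view shows the jig at about (190,235) with the offcut at (190,243). The tray is at (286,235), the blank at (371,228), the tub at (472,228), and the bystanders at (233,190), (328,250) and (421,188). The scene view agrees. Next I measure outlines for exact yaws.

Run:
```python
from h import *
a=shot("top")["pixels"];b=shot("scene")["pixels"]
g=cv2.resize(a[170:290,140:230],None,fx=5,fy=5,interpolation=cv2.INTER_CUBIC)
s=cv2.resize(b[300:420,345:480],None,fx=2.5,fy=5,interpolation=cv2.INTER_CUBIC)
cv2.imwrite("pics/c1.png",np.hstack([g,s])[:,:,::-1])
def rect(name,mask,z,box):
    m=np.zeros(mask.shape,np.uint8);x0,y0,x1,y1=box;m[y0:y1,x0:x1]=mask[y0:y1,x0:x1]
    n,l,st,_=cv2.connectedComponentsWithStats(m);k=1+st[1:,4].argmax()
    ys,xs=np.where(l==k);P=np.array([ray("top",(x,y),z)[:2] for x,y in zip(xs,ys)])
    r=cv2.minAreaRect((P*1000).astype(np.float32));print(name,len(xs),np.round(r[0],1),np.round(r[1],1),round(r[2],1))
R,G,B=[a[:,:,i].astype(int) for i in range(3)]
hsv=cv2.cvtColor(a,cv2.COLOR_RGB2HSV);H,S,V=[hsv[:,:,i].astype(int) for i in range(3)]
rect("tray",(G>R*1.5)&(G>B*1.3),.012,(255,190,315,280))
rect("bin",(B>R*1.5)&(B>60),.1,(430,180,520,275))
rect("blank",((S>115)|((B>R))),.044,(340,205,402,247))
rect("offcut",(R+G+B<200)&(R>B+5),.052,(175,228,205,262))
print(bot.get_obs()["tool_rot"],bot.get_obs()["eef_pos"])
```

```text
tray 2710 [548.4 114.2] [108.5 178.2] 86.6
bin 3710 [ 543.7 -354.1] [147.9 162.3] 84.4
blank 959 [ 556.6 -111. ] [ 50.2 135.2] 15.3
offcut 339 [523.5 359.7] [71.1 33.1] 21.2
[1.14177983e-01 9.93460310e-01 1.21035212e-05 3.80014856e-06] [0.11341376 0.48697002 0.23131643]
```

View pics/c1.png

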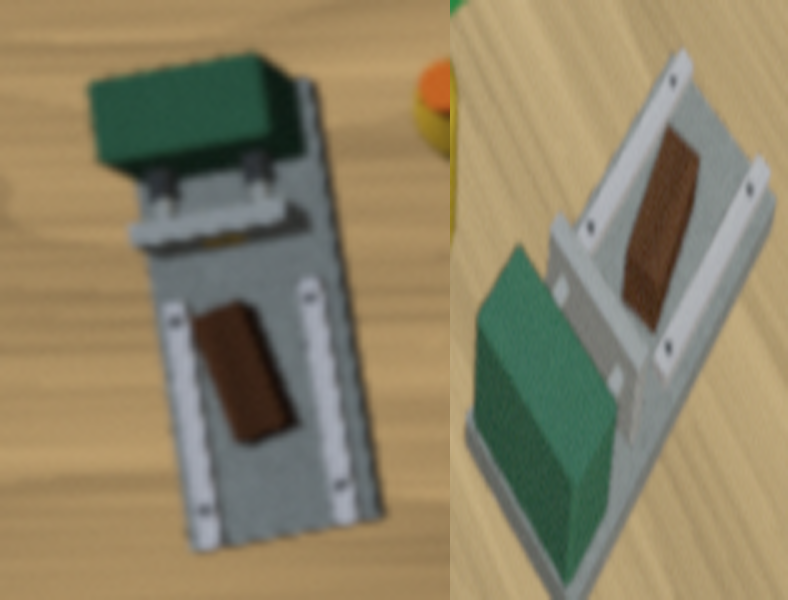

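The crop shows the rail screws at (176,322), (206,511), (309,297) and (341,485), and the offcut skewed about 12° to the rails. Next I work out the jig pose and the outline of the blank's top.

Run:
```python
from h import *
a=shot("top")["pixels"]
f=lambda x,y,z:ray("top",((x+.5)/5-.5+140,(y+.5)/5-.5+170),z)[:2]
A,B,Cc,D=f(176,322,.03),f(206,511,.03),f(309,297,.03),f(341,485,.03)
m1=(A+Cc)/2;m2=(B+D)/2;u=(m1-m2)/np.linalg.norm(m1-m2)
print(A,B,Cc,D,"yaw",np.degrees(np.arctan2(u[1],u[0])),"mid",(m1+m2)/2,"-> origin",(m1+m2)/2+.055*u,np.linalg.norm(m1-m2),np.linalg.norm(A-Cc))
print("bed rear corners",f(195,549,.02),f(383,517,.02), f(314,80,.02))
print("plate top mid",f(212,222,.07))
cv2.imwrite("pics/c2.png",cv2.resize(a[180:275,255:405],None,fx=5,fy=5,interpolation=cv2.INTER_CUBIC)[:,:,::-1])
```

```text
[0.55270278 0.40118196] [0.45338948 0.38481208] [0.56416764 0.33132604] [0.46516919 0.31447752] yaw 9.509104356689006 mid [0.50885727 0.3579494 ] -> origin [0.56310154 0.36703564] 0.10053731940721562 0.07079047947626219
bed rear corners [0.43385675 0.39371612] [0.44815835 0.295044  ] [0.68212326 0.33161923]
plate top mid [0.59912243 0.36964574]
```

View pics/c2.png

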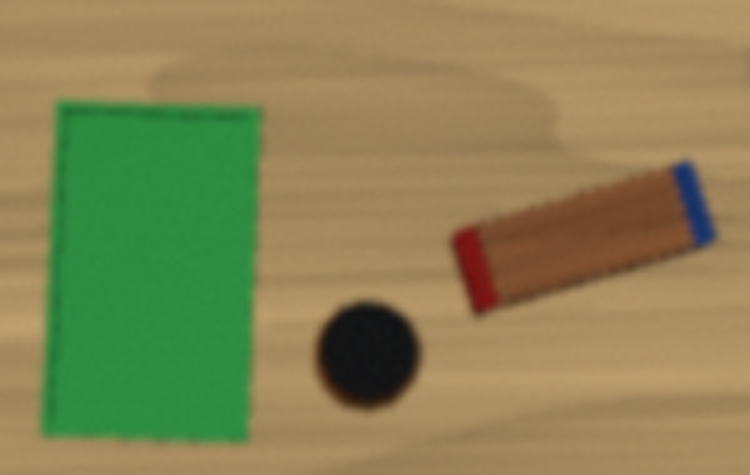

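```bash
python3 -m creep '[0.04,-0.01,0,0.12,0.06, 0.08,-0.02,0,0.24,0.06, 0.12,-0.03,0,0.36,0.06, 0.16,-0.04,0,0.48,0.06, 0.20,-0.05,0,0.6,0.06, 0.24,-0.06,0,0.6,0.06, 0.28,-0.08,0,0.6,0.06, 0.32,-0.10,0,0.6,0.06, 0.36,-0.11,0,0.6,0.06, 0.40,-0.12,0,0.6,0.06]'; python3 -c "
from workcell import bot;print(bot.get_obs()['joint_pos'])"
```

```text
clock: 2.18
eef_pos: [0.4924, 0.3719, 0.2315]
tool_rot: [-0.184, 0.983, 0.0, 0.0]
ft_force: [0.5, 1.1, 0.7]
grip_width: 0.0601
grasp_force: 0.0
[6.46853824e-01 4.80036181e-01 3.52515574e-01 1.44320083e+00
 2.31151667e-05 2.76163410e-01]
```

The blank lies clear with its red end at (475,270) and its blue end at (693,203) in the crop. The jar lid is at (367,355). Jig yaw is about 9.2°. Now I pick the offcut with the fingertips above the rails.

```bash
python3 -m creep '[0.032,-0.012,-0.04,0,0.055, 0.032,-0.012,-0.08,0,0.055, 0.032,-0.012,-0.12,0,0.055, 0.032,-0.012,-0.15,0,0.055, 0.032,-0.012,-0.17,0,0.055, 0.032,-0.012,-0.185,0,0.055, 0.032,-0.012,-0.197,0,0.055, 0.032,-0.012,-0.197,0,0.01, 0.032,-0.012,-0.197,0,0.01, 0.032,-0.012,-0.197,0,0.01]';python3 -m creep '[0,0,0,0,0.01, 0,0,0,0,0.01, 0,0,0.02,0,0.01, 0,0,0.05,0,0.01]'
```

```text
clock: 3.02
eef_pos: [0.5236, 0.362, 0.0358]
tool_rot: [-0.185, 0.983, 0.001, 0.001]
ft_force: [-0.1, -0.5, -0.8]
grip_width: 0.0264
grasp_force: 63.0
clock: 3.35
eef_pos: [0.5205, 0.3598, 0.082]
tool_rot: [-0.185, 0.983, -0.001, -0.003]
ft_force: [-0.7, 0.8, -0.0]
grip_width: 0.0265
grasp_force: 63.1
```

```bash
python3 -m creep '[0,0,0.04,0,0.01, 0,0,0.08,0,0.01, 0,-0.02,0.115,0,0.01, 0,-0.06,0.12,0,0.01, 0,-0.10,0.12,0,0.01, 0,-0.14,0.12,0,0.01, 0,-0.18,0.12,0,0.01, 0,-0.22,0.12,0,0.01, 0,-0.26,0.12,0,0.01, 0,-0.30,0.12,0,0.01]';python3 -m creep '[0,-0.04,0,0.1,0.01, 0,-0.08,0,0.2,0.01, 0,-0.12,0,0.3,0.01, 0.01,-0.16,0,0.4,0.01, 0.01,-0.20,0,0.5,0.01, 0.02,-0.24,0,0.6,0.01, 0.025,-0.28,0,0.7,0.01, 0.025,-0.32,0,0.8,0.01, 0.025,-0.36,0,0.9,0.01, 0.025,-0.40,0,1,0.01]'
```

```text
clock: 4.18
eef_pos: [0.5226, 0.0596, 0.2055]
tool_rot: [-0.185, 0.983, -0.0, 0.001]
ft_force: [1.4, 0.2, -0.2]
grip_width: 0.0265
grasp_force: 63.1
clock: 5.02
eef_pos: [0.5476, -0.3408, 0.2054]
tool_rot: [-0.635, 0.772, -0.001, 0.0]
ft_force: [1.8, 0.0, -0.1]
grip_width: 0.0263
grasp_force: 63.2
```

```bash
python3 -m creep '[0,-0.018,-0.04,0,0.01, 0,-0.018,-0.08,0,0.01, 0,-0.018,-0.11,0,0.01, 0,-0.018,-0.135,0,0.01, 0,-0.018,-0.145,0,0.01, 0,-0.018,-0.145,0,0.04, 0,-0.018,-0.145,0,0.045, 0,-0.018,-0.11,0,0.045, 0,-0.018,-0.07,0,0.045, 0,-0.018,-0.03,0,0.07]'
python3 - <<'E'
from h import *
shot("top","pics/t2.png");shot("scene")
for n in("top","scene"):
  for t in("offcut_a","blank","blank_red","blank_blue"): print(n,t,find(n,t,.02))
f=lambda x,y,z:ray("top",((x+.5)/5-.5+255,(y+.5)/5-.5+180),z)[:2]
r1,r2,b1,b2=f(453,235,.044),f(476,314,.044),f(690,160,.044),f(715,240,.044)
print(r1,r2,b1,b2);d=(r1+r2-b1-b2)/2;print(np.degrees(np.arctan2(d[1],d[0])),np.linalg.norm(d),(r1+r2+b1+b2)/4)
t=[f(57,102,.012),f(262,108,.012),f(43,436,.012),f(248,441,.012)];print("tray",t,np.mean(t,0))
E
```

```text
clock: 5.85
eef_pos: [0.5484, -0.3568, 0.1784]
tool_rot: [-0.633, 0.774, -0.002, 0.0]
ft_force: [0.8, -0.5, 0.2]
grip_width: 0.0564
grasp_force: 0.0
top offcut_a [(0.8, [459.0, 229.0], [0.5493, -0.3485, 0.02])]
top blank [(0.75, [367.0, 226.0], [0.5624, -0.106, 0.02])]
top blank_red [(0.85, [345.0, 236.0], [0.5381, -0.047, 0.02])]
top blank_blue [(0.64, [396.0, 222.0], [0.5719, -0.1808, 0.02])]
scene offcut_a []
scene blank [(0.72, [284.0, 226.0], [0.5626, -0.0955, 0.02])]
scene blank_red [(0.61, [304.0, 234.0], [0.5385, -0.0433, 0.02])]
scene blank_blue [(0.8, [263.0, 209.0], [0.5717, -0.1822, 0.02])]
[ 0.55949334 -0.04570044] [ 0.51812751 -0.05635894] [ 0.59565857 -0.17005952] [ 0.55350072 -0.18132708]
106.00955554831876 0.12969368367867368 [ 0.55669504 -0.11336149]
tray [array([0.64027527, 0.16291707]), array([0.63424508, 0.05294796]), array([0.46156646, 0.17255571]), array([0.45626223, 0.06416314])] [0.54808726 0.11314597]
```

View pics/t2.png

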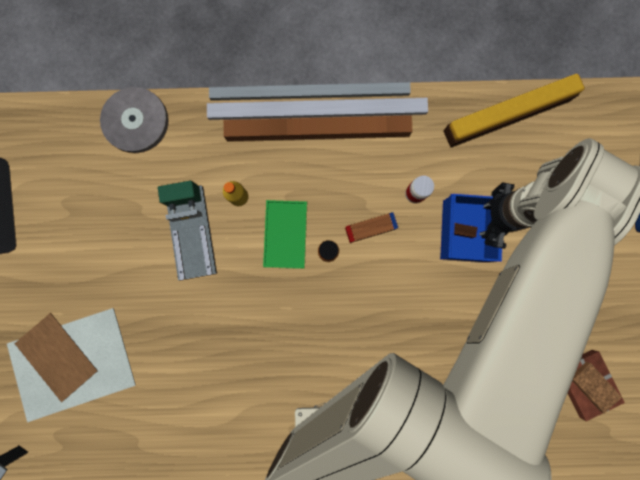

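The offcut lies in the tub at (466,230), so I go on to the blank, centre (0.557,-0.113), yaw 106°.

```bash
python3 -m creep '[0,0.04,0,0.1,0.07, 0,0.08,0,0.2,0.07, 0,0.12,0,0.3,0.07, 0.008,0.16,0,0.4,0.07, 0.008,0.20,0,0.48,0.07, 0.008,0.24,0,0.48,0.07, 0.008,0.243,-0.04,0.48,0.07, 0.008,0.243,-0.08,0.48,0.07, 0.008,0.243,-0.11,0.48,0.07, 0.008,0.243,-0.125,0.48,0.07]'; python3 -c "
from workcell import bot;print(bot.get_obs()['joint_pos'])"
```

```text
clock: 7.18
eef_pos: [0.552, -0.1122, 0.0442]
tool_rot: [0.799, -0.601, -0.004, 0.002]
ft_force: [-0.3, -0.0, -0.3]
grip_width: 0.0697
grasp_force: 0.0
[-2.00491269e-01  5.15922335e-01 -1.03370515e-01  9.59922669e-01
 -4.98241619e-05 -2.05301399e+00]
```

```bash
python3 -m creep '[0.003,0,-0.015,0,0.07, 0.003,0,-0.028,0,0.07, 0.003,0,-0.032,0,0.07, 0.003,0,-0.032,0,0.07]'
```

```text
clock: 7.52
eef_pos: [0.557, -0.1133, 0.0153]
tool_rot: [0.799, -0.601, -0.002, 0.001]
ft_force: [-0.2, -0.4, -0.5]
grip_width: 0.0698
grasp_force: 0.0
```

```bash
python3 -m creep '[0,0,0,0,0.03, 0,0,0,0,0.03, 0,0,0,0,0.03, 0,0,0,0,0.03]';python3 -m creep '[0,0,0.04,0,0.03, 0,0,0.08,0,0.03, 0,0,0.12,0,0.03, 0,0,0.16,-0.1,0.03, 0,0.04,0.18,-0.2,0.03, 0,0.08,0.18,-0.3,0.03, 0,0.12,0.18,-0.4,0.03, 0,0.16,0.18,-0.5,0.03, 0,0.20,0.18,-0.6,0.03, 0,0.24,0.18,-0.7,0.03]'
```

```text
clock: 7.85
eef_pos: [0.5596, -0.1139, 0.0185]
tool_rot: [0.799, -0.601, 0.001, -0.0]
ft_force: [0.9, 0.7, 2.5]
grip_width: 0.0427
grasp_force: 62.9
clock: 8.68
eef_pos: [0.5581, 0.128, 0.1976]
tool_rot: [-0.542, 0.84, -0.0, 0.0]
ft_force: [1.8, -0.4, -2.1]
grip_width: 0.0428
grasp_force: 62.5
```

```bash
python3 -m creep '[0,0.04,0,-0.12,0.03, -0.01,0.08,0,-0.24,0.03, -0.01,0.12,0,-0.36,0.03, -0.02,0.16,0,-0.48,0.03, -0.03,0.20,0,-0.6,0.03, -0.036,0.23,0,-0.72,0.03, -0.036,0.23,0,-0.84,0.03, -0.036,0.23,-0.03,-0.96,0.03, -0.036,0.23,-0.07,-0.986,0.03, -0.036,0.23,-0.09,-0.986,0.03]';python3 - <<'E'
from h import *
for n in("top","scene"):
  a=shot(n)["pixels"]
b=cv2.resize(C["top"]["pixels"][170:290,140:230],None,fx=5,fy=5,interpolation=cv2.INTER_CUBIC)
s=cv2.resize(C["scene"]["pixels"][260:420,345:480],None,fx=2.5,fy=3.75,interpolation=cv2.INTER_CUBIC)
cv2.imwrite("pics/c3.png",np.hstack([b,s])[:,:,::-1])
o=bot.get_obs();print(o["eef_pos"],o["joint_pos"],o["ft_force"])
E
```

```text
clock: 9.52
eef_pos: [0.5205, 0.3556, 0.1033]
tool_rot: [-0.083, 0.997, -0.001, -0.002]
ft_force: [-0.6, -1.7, -3.3]
grip_width: 0.043
grasp_force: 62.5
[0.51893702 0.35401259 0.10188593] [5.98668519e-01 5.79001372e-01 1.74080403e-01 1.17733275e+00
 5.73438060e-06 4.33015191e-01] [-0.36182954  0.13537253 -2.07338209]
```

View pics/c3.png

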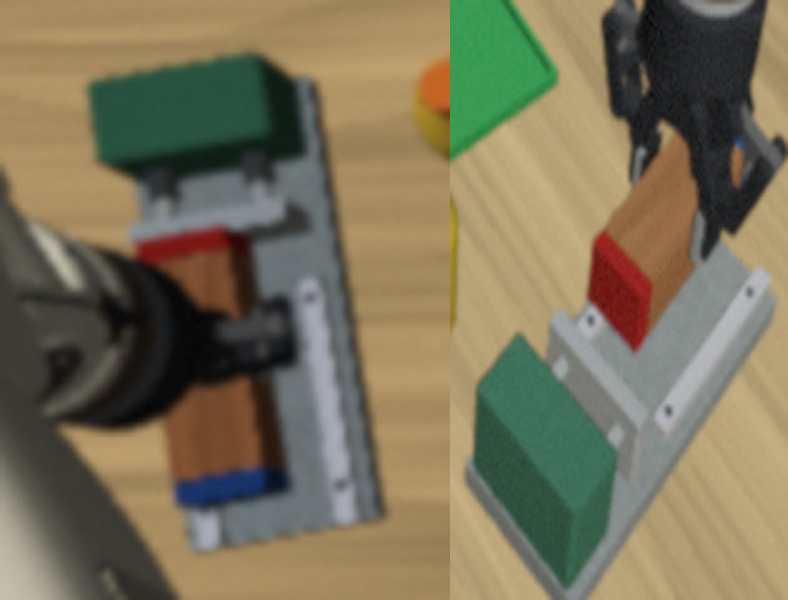

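The blank hovers over the bed with its red end towards the plate. The top corners show at about (137,245), (227,232), (178,485) and (270,472) in the crop. Next I check its offset from the rail line.

Run:
```python
from h import *
shot("top");z=bot.get_obs()["eef_pos"][2]-.016+.044
f=lambda x,y:ray("top",((x+.5)/5-.5+140,(y+.5)/5-.5+170),z)[:2]
p=[f(137,245),f(227,232),f(178,503),f(270,488)];P=np.array(p);print(P.round(4),z)
print("centre",P.mean(0),"w",np.linalg.norm(P[0]-P[1]),"l",np.linalg.norm(P[0]-P[2]));d=P[0]+P[1]-P[2]-P[3];print(np.degrees(np.arctan2(d[1],d[0])))
o=bot.get_obs();q=o["tool_rot"];print("tool-blank yaw",np.degrees(2*np.arctan2(q[1],q[0]))-180,o["eef_pos"])
shot("scene")
for n in("top","scene"):print(find(n,"blank_red",z-.022),find(n,"blank_blue",z-.022))
```

```text
[[0.5793 0.3851]
 [0.5845 0.342 ]
 [0.4555 0.3646]
 [0.4615 0.321 ]] 0.13309162354380577
centre [0.52018946 0.35318984] w 0.0434307450090465 l 0.12544180892100829
9.57108403304607
tool-blank yaw 9.479862360490301 [0.52088536 0.35517058 0.10509162]
[(0.69, [177.0, 217.0], [0.5868, 0.3684, 0.1111])] [(0.61, [185.0, 272.0], [0.4518, 0.3471, 0.1111]), (0.28, [462.0, 234.0], [0.5274, -0.3245, 0.1111])]
[(0.87, [412.0, 338.0], [0.5847, 0.3689, 0.1111]), (0.16, [431.0, 324.0], [0.5381, 0.3652, 0.1111])] [(0.74, [457.0, 299.0], [0.4598, 0.3512, 0.1111])]
```

```bash
python3 -m creep '[0,0.0025,-0.02,0,0.03, 0,0.0025,-0.04,0,0.03, 0,0.0025,-0.052,0,0.03, 0,0.0025,-0.06,0,0.03, 0,0.0025,-0.06,0,0.03, 0,0.0025,-0.06,0,0.03]'; python3 -m creep '[0,0,-0.003,0,0.03, 0,0,-0.005,0,0.03, 0,0,-0.005,0,0.03]'
```

```text
clock: 10.42
eef_pos: [0.5232, 0.359, 0.0482]
tool_rot: [-0.082, 0.997, 0.0, 0.0]
ft_force: [-1.0, 0.2, -2.3]
grip_width: 0.0429
grasp_force: 62.6
clock: 10.67
eef_pos: [0.523, 0.359, 0.0428]
tool_rot: [-0.083, 0.997, 0.0, 0.0]
ft_force: [-0.5, -1.0, -2.5]
grip_width: 0.043
grasp_force: 62.7
```

```bash
python3 -m creep '[0,0,-0.002,0,0.03, 0,0,-0.004,0,0.03, 0,0,-0.004,0,0.03]'; python3 -m creep '[0,0,-0.002,0,0.03, 0,0,-0.002,0,0.03]'
```

```text
clock: 10.92
eef_pos: [0.523, 0.359, 0.0386]
tool_rot: [-0.082, 0.997, 0.0, 0.0]
ft_force: [0.2, 0.0, -1.5]
grip_width: 0.0427
grasp_force: 62.6
clock: 11.08
eef_pos: [0.523, 0.359, 0.0385]
tool_rot: [-0.083, 0.997, 0.0, 0.001]
ft_force: [-2.3, -1.9, 9.0]
grip_width: 0.0431
grasp_force: 63.7
```

```bash
python3 -m creep '[0.004,0.0006,0.001,0,0.03, 0.008,0.0013,0.001,0,0.03, 0.010,0.0016,0.001,0,0.03, 0.012,0.0019,0.001,0,0.03, 0.012,0.0019,0.001,0,0.03]'; python3 -m creep '[0.002,0.0003,0,0,0.03, 0.004,0.0006,0,0,0.03, 0.006,0.001,0,0,0.03, 0.006,0.001,0,0,0.03]'
```

```text
clock: 11.5
eef_pos: [0.5328, 0.3607, 0.0385]
tool_rot: [-0.083, 0.997, 0.0, -0.002]
ft_force: [-8.7, -2.5, 10.6]
grip_width: 0.0429
grasp_force: 64.3
clock: 11.83
eef_pos: [0.5375, 0.3614, 0.0385]
tool_rot: [-0.083, 0.997, -0.0, -0.003]
ft_force: [-13.0, -2.3, 12.4]
grip_width: 0.0429
grasp_force: 64.4
```

```bash
python3 -m creep '[0.001,0.0002,0.001,0,0.03, 0.003,0.0005,0.0015,0,0.03, 0.003,0.0005,0.0015,0,0.03]'; python3 -m creep '[0.002,0.0003,0,0,0.03, 0.003,0.0005,0,0,0.03, 0.003,0.0005,0,0,0.03]'
```

```text
clock: 12.08
eef_pos: [0.54, 0.3618, 0.0385]
tool_rot: [-0.083, 0.997, -0.0, -0.004]
ft_force: [-10.6, -1.1, 6.5]
grip_width: 0.043
grasp_force: 63.7
clock: 12.33
eef_pos: [0.54, 0.3617, 0.0386]
tool_rot: [-0.083, 0.997, -0.001, -0.007]
ft_force: [-19.0, -3.4, 11.4]
grip_width: 0.0432
grasp_force: 64.4
```

```bash
python3 -m creep '[0.002,0.0003,0,0,0.03, 0.003,0.0005,0,0,0.03, 0.003,0.0005,0,0,0.03]'
python3 - <<'E'
from h import *
shot("scene");shot("top")
for n in("top","scene"):
  for t in("plate_face","blank_red"):print(n,t,find(n,t,.042))
E
```

```text
clock: 12.58
eef_pos: [0.5401, 0.3619, 0.0385]
tool_rot: [-0.084, 0.996, -0.001, -0.009]
ft_force: [-25.5, -4.1, 16.0]
grip_width: 0.0431
grasp_force: 65.0
top plate_face [(0.74, [184.0, 210.0], [0.6135, 0.3727, 0.042]), (0.69, [191.0, 233.0], [0.5527, 0.3547, 0.042])]
top blank_red [(0.59, [183.0, 213.0], [0.606, 0.375, 0.042])]
scene plate_face [(0.89, [399.0, 368.0], [0.606, 0.3697, 0.042])]
scene blank_red [(0.62, [402.0, 369.0], [0.6036, 0.3756, 0.042])]
```

The tool stalls at x=0.540 while the force rises, so the plate is at its stop. I hold there, then back off, lift and turn.

```bash
python3 -m creep '[-0.002,-0.0003,0,0,0.03, -0.002,-0.0003,0,0,0.03, -0.002,-0.0003,0,0,0.03, -0.002,-0.0003,0,0,0.03, -0.002,-0.0003,0,0,0.03, -0.002,-0.0003,0,0,0.03, -0.002,-0.0003,0,0,0.03, -0.002,-0.0003,0,0,0.03]'; python3 -m creep '[-0.01,-0.0016,0,0,0.03, -0.02,-0.003,0,0,0.03, -0.03,-0.005,0.004,0,0.03, -0.033,-0.006,0.03,0,0.03, -0.035,-0.006,0.07,0,0.03, -0.035,-0.006,0.11,0,0.03, -0.035,-0.006,0.13,0.12,0.03, -0.035,-0.006,0.13,0.24,0.03, -0.035,-0.006,0.13,0.36,0.03, -0.035,-0.006,0.13,0.48,0.03]'
```

```text
clock: 13.55
eef_pos: [0.5401, 0.3618, 0.0385]
tool_rot: [-0.083, 0.996, -0.001, -0.007]
ft_force: [-19.3, -3.2, 13.1]
grip_width: 0.043
grasp_force: 64.6
clock: 14.38
eef_pos: [0.5133, 0.3571, 0.1692]
tool_rot: [-0.32, 0.947, 0.0, 0.001]
ft_force: [0.3, -0.1, -2.4]
grip_width: 0.0429
grasp_force: 62.9
```

```bash
python3 -m creep '[0,0,0,0.12,0.03,0,0,0,0.24,0.03,0,0,0,0.36,0.03,0,0,0,0.48,0.03,0,0,0,0.6,0.03,0,0,0,0.72,0.03,0,0,0,0.84,0.03,0,0,0,0.96,0.03,0,0,0,1.08,0.03,0,0,0,1.2,0.03]'; python3 -m creep '[0,0,0,0.12,0.03,0,0,0,0.24,0.03,0,0,0,0.36,0.03,0,0,0,0.48,0.03,0,0,0,0.6,0.03,0,0,0,0.72,0.03,0,0,0,0.84,0.03,0,0,0,0.96,0.03,0,0,0,1.08,0.03,0,0,0,1.2,0.03]';  python3 -m creep '[0,0,0,0.12,0.03,0,0,0,0.24,0.03,0,0,0,0.26,0.03,0,0,-0.02,0.26,0.03,0,0,-0.05,0.26,0.03,0,0,-0.06,0.26,0.03,0,0,-0.06,0.26,0.03]'
python3 - <<'E'
from h import *
o=bot.get_obs();q=o["tool_rot"];print("blank yaw",np.degrees(2*np.arctan2(q[1],q[0]))-180,o["eef_pos"])
shot("scene");shot("top");z=o["eef_pos"][2]+.0035
for n in("top","scene"):print(find(n,"blank_red",z),find(n,"blank_blue",z))
E
```

```text
clock: 15.22
eef_pos: [0.5129, 0.3568, 0.168]
tool_rot: [0.799, -0.601, -0.0, 0.0]
ft_force: [1.4, 0.2, -2.6]
grip_width: 0.0429
grasp_force: 62.9
clock: 16.05
eef_pos: [0.5129, 0.3568, 0.168]
tool_rot: [0.999, -0.045, -0.0, 0.0]
ft_force: [0.0, -0.1, -2.2]
grip_width: 0.0429
grasp_force: 62.9
clock: 16.63
eef_pos: [0.5103, 0.3551, 0.1046]
tool_rot: [0.997, 0.081, -0.004, 0.002]
ft_force: [-0.9, 0.3, -2.8]
grip_width: 0.0429
grasp_force: 62.6
blank yaw -170.71927570085748 [0.51028041 0.35507128 0.10461977]
[(0.82, [182.0, 273.0], [0.4486, 0.3564, 0.1081])] [(0.98, [179.0, 224.0], [0.5677, 0.3636, 0.1081]), (0.65, [235.0, 197.0], [0.6316, 0.2274, 0.1081])]
[(0.64, [459.0, 297.0], [0.4496, 0.3484, 0.1081])] [(0.64, [415.0, 335.0], [0.5741, 0.3667, 0.1081]), (0.64, [434.0, 321.0], [0.527, 0.3622, 0.1081])]
```

```bash
python3 -m creep '[0,0,-0.02,0,0.03, 0,0,-0.04,0,0.03, 0,0,-0.055,0,0.03, 0,0,-0.063,0,0.03, 0,0,-0.066,0,0.03, 0,0,-0.069,0,0.03, 0,0,-0.069,0,0.03]'; python3 -m creep '[0,0,-0.001,0,0.03, 0,0,-0.001,0,0.03]'
```

```text
clock: 17.52
eef_pos: [0.5132, 0.3573, 0.0404]
tool_rot: [0.997, 0.082, 0.001, -0.0]
ft_force: [0.3, -0.4, -2.7]
grip_width: 0.0432
grasp_force: 62.8
clock: 17.68
eef_pos: [0.5134, 0.3574, 0.0398]
tool_rot: [0.997, 0.082, 0.001, -0.0]
ft_force: [0.7, -0.5, -3.2]
grip_width: 0.0427
grasp_force: 62.8
```

```bash
python3 -m creep '[0,0,-0.001,0,0.03, 0,0,-0.0018,0,0.03, 0,0,-0.0018,0,0.03]'; python3 -m creep '[0.004,0.0006,0,0,0.03, 0.008,0.0013,0,0,0.03, 0.012,0.002,0,0,0.03, 0.016,0.0026,0,0,0.03, 0.02,0.0032,0,0,0.03, 0.022,0.0035,0,0,0.03,0.022,0.0035,0,0,0.03]';python3 -m creep '[0.002,0.0003,0,0,0.03, 0.004,0.0006,0,0,0.03, 0.004,0.0006,0,0,0.03]'
```

```text
clock: 17.93
eef_pos: [0.5132, 0.3573, 0.0385]
tool_rot: [0.997, 0.082, 0.001, -0.0]
ft_force: [-1.8, -1.0, 5.3]
grip_width: 0.0432
grasp_force: 63.4
clock: 18.52
eef_pos: [0.5332, 0.3609, 0.0385]
tool_rot: [0.997, 0.082, -0.001, -0.001]
ft_force: [-9.6, -1.3, 9.1]
grip_width: 0.0429
grasp_force: 64.3
clock: 18.77
eef_pos: [0.5361, 0.3612, 0.0385]
tool_rot: [0.997, 0.082, -0.002, -0.0]
ft_force: [-10.8, -2.4, 11.3]
grip_width: 0.0429
grasp_force: 64.4
```

```bash
python3 -m creep '[0.002,0.0003,0,0,0.03, 0.003,0.0005,0,0,0.03, 0.003,0.0005,0,0,0.03]'; python3 -m creep '[0.002,0.0003,0,0,0.03, 0.003,0.0005,0,0,0.03, 0.003,0.0005,0,0,0.03]'; python3 -m creep '[0.002,0.0003,0,0,0.03, 0.002,0.0003,0,0,0.03, 0.002,0.0003,0,0,0.03]'
```

```text
clock: 19.02
eef_pos: [0.5383, 0.3616, 0.0385]
tool_rot: [0.997, 0.082, -0.003, -0.0]
ft_force: [-12.7, -2.1, 12.7]
grip_width: 0.0426
grasp_force: 64.6
clock: 19.27
eef_pos: [0.5399, 0.3619, 0.0385]
tool_rot: [0.997, 0.082, -0.004, -0.0]
ft_force: [-16.9, -3.0, 14.7]
grip_width: 0.0427
grasp_force: 64.9
clock: 19.52
eef_pos: [0.5399, 0.3619, 0.0384]
tool_rot: [0.997, 0.083, -0.006, 0.0]
ft_force: [-21.7, -3.9, 17.4]
grip_width: 0.0429
grasp_force: 65.3
```

```bash
python3 -m creep '[0,0,0,0,0.03, 0,0,0,0,0.03, 0,0,0,0,0.03, 0,0,0,0,0.03, 0,0,0,0,0.03, 0,0,0,0,0.03, 0,0,0,0,0.03]'; python3 -m creep '[-0.01,-0.0016,0,0,0.03, -0.02,-0.003,0,0,0.03, -0.03,-0.005,0.004,0,0.03, -0.033,-0.006,0.03,0,0.03, -0.035,-0.006,0.07,0,0.03, -0.035,-0.006,0.11,0,0.03, -0.035,-0.006,0.15,-0.07,0.03, -0.035,-0.02,0.165,-0.14,0.03, -0.035,-0.06,0.165,-0.215,0.03, -0.03,-0.10,0.165,-0.215,0.03]'; python3 -m creep '[0.01,-0.04,0,0,0.03, 0.02,-0.08,0,0,0.03, 0.03,-0.12,0,0,0.03, 0.033,-0.146,0,0,0.03, 0.033,-0.146,-0.04,0,0.03, 0.033,-0.146,-0.08,0,0.03, 0.033,-0.146,-0.11,0,0.03, 0.033,-0.146,-0.12,0,0.03, 0.033,-0.146,-0.12,0,0.03]'
python3 - <<'E'
from h import *
o=bot.get_obs();q=o["tool_rot"];print("blank yaw",np.degrees(2*np.arctan2(q[1],q[0]))-180,o["eef_pos"])
E
```

```text
clock: 20.1
eef_pos: [0.5399, 0.3619, 0.0384]
tool_rot: [0.997, 0.083, -0.006, 0.0]
ft_force: [-21.2, -3.8, 17.8]
grip_width: 0.0428
grasp_force: 65.2
clock: 20.93
eef_pos: [0.5171, 0.2632, 0.2038]
tool_rot: [1.0, -0.025, 0.002, -0.001]
ft_force: [1.4, -0.7, -3.3]
grip_width: 0.043
grasp_force: 62.8
clock: 21.68
eef_pos: [0.547, 0.1155, 0.0786]
tool_rot: [1.0, -0.026, -0.004, 0.001]
ft_force: [-0.5, 0.0, -2.2]
grip_width: 0.0428
grasp_force: 62.7
blank yaw -182.96156543817335 [0.54696615 0.11552635 0.0785917 ]
```

```bash
python3 -m creep '[0,-0.002,-0.02,0,0.03, 0,-0.002,-0.04,0,0.03, 0,-0.002,-0.05,0,0.03, 0,-0.002,-0.055,0,0.03, 0,-0.002,-0.057,0,0.03, 0,-0.002,-0.057,0,0.03]';python3 -m creep '[0,0,-0.001,0,0.03, 0,0,-0.002,0,0.03, 0,0,-0.002,0,0.03]'
```

```text
clock: 22.18
eef_pos: [0.5505, 0.1146, 0.0259]
tool_rot: [1.0, -0.026, 0.001, -0.0]
ft_force: [0.5, 0.5, -2.4]
grip_width: 0.0431
grasp_force: 62.8
clock: 22.43
eef_pos: [0.5503, 0.1145, 0.0237]
tool_rot: [1.0, -0.026, 0.001, -0.0]
ft_force: [0.0, -0.4, -3.1]
grip_width: 0.043
grasp_force: 62.8
```

```bash
python3 -m creep '[0,0,-0.0005,0,0.03, 0,0,-0.001,0,0.03, 0,0,-0.001,0,0.065, 0,0,-0.001,0,0.065, 0,0,-0.001,0,0.065, 0,0,-0.001,0,0.065]';python3 -m creep '[0,0,0.02,0,0.065, 0,0,0.06,0,0.065, 0,0,0.10,0,0.065, 0,0,0.14,0,0.065, 0,0,0.18,0,0.065, -0.04,0,0.2,0,0.065,-0.08,0,0.2,0,0.065,-0.12,0,0.2,0,0.065,-0.16,0,0.2,0,0.065,-0.16,0,0.2,0,0.065]'
python3 - <<'E'
from h import *
shot("scene","pics/s9.png");shot("top")
for n in("top","scene"):
  for t in("blank_red","blank_blue","offcut_a","plate_face","glue","jar","can"):print(n,t,find(n,t,Z[t]+(.005 if "blank" in t else 0)))
E
```

```text
clock: 22.93
eef_pos: [0.5499, 0.1144, 0.0221]
tool_rot: [1.0, -0.026, 0.0, -0.0]
ft_force: [-0.0, 0.6, -0.0]
grip_width: 0.0651
grasp_force: 0.0
clock: 23.77
eef_pos: [0.3807, 0.1128, 0.2206]
tool_rot: [1.0, -0.025, -0.004, 0.001]
ft_force: [-0.9, -1.0, 0.2]
grip_width: 0.065
grasp_force: 0.0
top blank_red [(0.84, [281.0, 258.0], [0.4825, 0.1226, 0.027]), (0.5, [414.0, 192.0], [0.6497, -0.2317, 0.027])]
top blank_blue [(0.56, [285.0, 210.0], [0.6108, 0.1108, 0.027]), (0.41, [236.0, 199.0], [0.6422, 0.2397, 0.027])]
top offcut_a [(0.72, [460.0, 228.0], [0.5504, -0.3516, 0.02])]
top plate_face [(0.73, [187.0, 219.0], [0.5905, 0.3651, 0.042]), (0.47, [286.0, 210.0], [0.6084, 0.1075, 0.042])]
top glue [(0.6, [240.0, 199.0], [0.6462, 0.236, 0.0])]
top jar [(0.7, [329.0, 250.0], [0.5014, -0.0028, 0.0]), (0.17, [288.0, 232.0], [0.5551, 0.1073, 0.0])]
top can [(0.88, [412.0, 192.0], [0.6544, -0.2334, 0.0]), (0.57, [238.0, 196.0], [0.656, 0.2415, 0.0])]
scene blank_red [(0.56, [363.0, 265.0], [0.4908, 0.1206, 0.027]), (0.36, [413.0, 364.0], [0.5724, 0.3721, 0.027])]
scene blank_blue []
scene offcut_a []
scene plate_face [(0.81, [405.0, 365.0], [0.5933, 0.371, 0.042])]
scene glue [(0.72, [334.0, 343.0], [0.6521, 0.2362, -0.0]), (0.36, [405.0, 365.0], [0.5703, 0.3535, 0.0])]
scene jar [(0.81, [329.0, 242.0], [0.4925, -0.0061, 0.0])]
scene can [(0.81, [222.0, 215.0], [0.6568, -0.242, 0.0])]
```

View pics/s9.png

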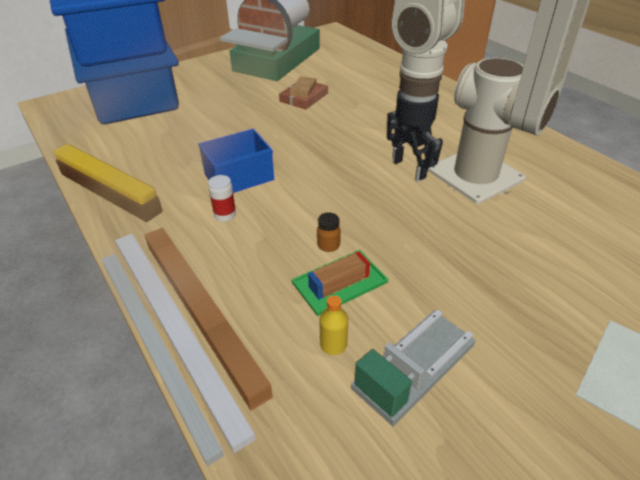

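The blank lies flat in the tray at (340,275), the jig is empty, the bystanders are undisturbed and the arm is clear.

```bash
python3 -c "
from workcell import bot;print(bot.job_done())"
```

```text
the job is handed in; nothing more can be done
None
```

The job is handed in at about 24 s: the offcut is in the tub, both ends were pushed to the plate's stop (red first, each held over half a second), and the blank lies flat in the green tray with the bystanders unmoved.

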